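Fill the larder box and fetch its lid

TASK

Pack the two loose spice jars into the larder box: stand them upright on the floor of its middle compartment, in the free space beside the jar already there, and let go of them. Then draw the box's wooden lid out of the plate rack, turn it level with the knob on top, and hold it just above the box, lined up with the box and a few centimetres clear of the rim, without putting it on: I want to look inside before it is closed, so finish while still holding it there. Do not shove the box about or knock over a jar, and leave the garlic and the cup where they are.

Things in the scene. Friction and masses are not known exactly. Their poses are not given: they have to be found in the camera images.
- box: open wooden box, loose, 1.3 kg empty, 156 (x) by 181 (y) by 122 mm high; walls 9, floor 6 mm; origin: centre of its underside, z up. Two 4 mm partitions along x, tops 80 mm up, make compartments 138 mm long; from -y to +y: 60 mm wide with two tins (tops 78 mm up); the middle one, 48 mm wide; 47 mm wide with a tea carton (top 80 mm up). Carrying cleats stand out 12 mm from the y faces
- slot (a point): point on the floor in the middle of the middle compartment (at 0, 6.5, 6 mm in the box's frame), axes as the box's. Along x the compartment runs from -69 to +69 mm of it. A jar already stands near +45 mm; the two loose jars fit in the rest, at about -46 mm and 0 mm
- box_rim (a point): centre of the box's mouth, level with the top of the rim, 122 mm above the underside; axes as the box's
- jar_in: spice jar that already stands in the middle compartment, 41 mm in diameter, 105 mm high; origin at the centre of its underside
- jar_a: loose spice jar on the worktop, 41 mm in diameter, 105 mm high, 0.11 kg, cap from 84 to 105 mm up, as wide as the body; origin at the centre of its underside, z up
- jar_b: the other loose spice jar on the worktop, same size and weight as jar_a; origin at the centre of its underside, z up
- lid: the box's wooden lid, 0.18 to 0.29 kg: plate 156 (x) by 181 (y) by 10 mm, with a locating panel 134 x 159 mm standing out 8 mm under it; fits either way round, its x along the box's x. Origin: centre of the plate's underside; z towards the knob. At first in the rack, leaning back 30 degrees: x points up the slope, z to the rack's front and 30 degrees up. Draw it out along its own x, 75 mm or more
- lid_knob (a point): point on the knob's axis to grip at, 37 mm along the lid's z from its origin, 27 mm off the plate's face; axes as the lid's. The knob is a round peg, 27 mm in diameter, 42 mm long, in the middle of the plate
- rack: wooden plate rack, fixed, 215 (x) by 160 mm (y): two runners 22 mm high at y = +-70 mm, each with five 10 mm dowels leaning back 30 degrees, about 60 mm long. The lid stands on the runners between first and second dowels with 1 mm play to each; two white plates (fixed, 184 mm across) stand behind it. Origin on the worktop below the lid's lower edge, front faces -x, x to the back
- garlic: bulb of garlic, 50 mm, a bystander on the worktop
- cup: white espresso cup, 62 x 87 x 51 mm, a bystander on the worktop; origin at the centre of its underside
There are look-alikes about, which are no part of the job. What is shaped like the jar_a but orange is not meant.

How it is judged (in metres and radians):
On the way, in this order (a step that is already met when the one before it is completed fails the run):
1. both loose jars stand upright on the floor of the middle compartment and are let go (x of jar_a in the frame of slot between -0.055 and 0.055 m and y of jar_a in the frame of slot between -0.012 and 0.012 m and z of jar_a in the frame of slot between -0.006 and 0.008 m and angle between each of jar_a, jar_b's own z axis and vertical below 0.12 rad and x of jar_b in the frame of slot between -0.055 and 0.055 m and y of jar_b in the frame of slot between -0.012 and 0.012 m and z of jar_b in the frame of slot between -0.006 and 0.008 m and contact force between the fingers and jar_a below 0.1 N and contact force between the fingers and jar_b below 0.1 N), for 0.2 s.
2. the lid is drawn clear of the rack and held by the gripper alone (contact force between lid and rack below 0.1 N and contact force between lid and box below 0.1 N and contact force between the fingers and lid above 1 N and height (world z) of lid above 0.14 m), for 0.2 s.
At the end, for the whole second after the job is handed in: both jars upright on the middle compartment's floor; gripper holds the lid still, touching neither box nor rack: level, knob up, square to the box (each within 10 degrees, either way round), centred within 25 mm, underside of its plate 18 to 100 mm above the rim (x of jar_a in the frame of slot between -0.055 and 0.055 m and y of jar_a in the frame of slot between -0.012 and 0.012 m and z of jar_a in the frame of slot between -0.006 and 0.008 m and angle between each of jar_a, jar_b, jar_in's own z axis and vertical below 0.12 rad and x of jar_b in the frame of slot between -0.055 and 0.055 m and y of jar_b in the frame of slot between -0.012 and 0.012 m and z of jar_b in the frame of slot between -0.006 and 0.008 m and contact force between lid and rack below 0.1 N and contact force between lid and box below 0.1 N and contact force between the fingers and lid above 1 N and angle between lid's own z axis and vertical below 0.17 rad and angle between the x axis of lid and the x axis of box, either way round below 0.17 rad and horizontal distance between lid and box_rim below 0.025 m and z of lid in the frame of box_rim between 0.018 and 0.1 m and linear speed of lid below 0.03 m/s and angle between box's own z axis and vertical below 0.05 rad); the arm keeps its last pose, push and grip.
It fails at once if the box is shoved more than 30 mm or tipped (distance of box from where it was at the start of the episode above 0.03 m or angle between box's own z axis and vertical above 0.15 rad).
It fails at once if a bystander (garlic, cup) is moved more than 30 mm (distance of any of garlic, cup from where it was at the start of the episode above 0.03 m).
It fails at once if a jar is knocked over (angle between any of jar_a, jar_b's own z axis and vertical above 0.8 rad).
It also fails if it takes over 72 s, if anything falls off the work surface, if the arm or the gripper's body presses on something with over 40 N, if the wrist force passes 120 N, or if a joint passes its speed limit or range.

ROBOT

A 6-joint arm with a two-finger parallel gripper is mounted at the origin on a cart in front of the work surface, level with it; the furniture and walls round the work are solid. World frame = base frame: x ahead of the robot, y to its left, z up, the work surface at z = 0. Lengths are in m, angles in degrees, forces in N, time in s.
With the tool pointing down it reaches from about 0.3 to 0.75 m from the base axis. Payload 8.5 kg.
Tool frame: the origin (TCP) lies midway between the tips of the shut fingers; the grasp point (between the pads) lies 19 mm behind it; z points along the fingers, y is the line along which they close (so a half turn about z gives the same grasp; the last joint's range is limited). The gripper opens to 85 mm and grips with 20 to 120 N. Pads are 22 mm wide; open, the fingers measure 114 mm over their backs; the gripper's body (76 mm by 85 mm) begins 54 mm behind the grasp point. The pads swing forward as they close: fully open they stand 13 mm farther back than shut.
Start: joints at [60.831, 21.807, 74.336, -0, 83.858, -12.336], TCP at [0.159, 0.526, 0.231] pointing down, gripper open.
Joint ranges: [-178.18, 178.18], [-50.72, 133.34], [12.68, 142.11], [-81.47, 261.47], [9.98, 163.14], [-165.26, 165.26]. Speed limits (degrees/s): [136.94, 136.94, 180, 180, 180, 180].

INTERFACE

Orientations are given as a 3x3 rotation matrix whose columns are the frame's x, y, z axes.
In Python, from rig import env, get_image, close_job gives the robot as it stands.
- The arm moves only by the tool step_arm, never from a script. Its argument "targets" is a list of rows, each a list of 2 entries, a list of its own where there are three numbers: the shift along the tool's x, y, z as a fraction of full scale, then the turn, a rotation vector about the tool's x, y, z as a fraction of full scale. In form: [[[x, y, z], [wx, wy, wz]], ...]. A call has 1 to 10 rows; each row is the pose to reach, as a shift and turn from the pose commanded when the call began, along the tool's axes at that moment; what a row does not reach only later rows make up. Full scale, the value 1, is 0.3 m for a shift and 45 degrees for a turn. A row lasts 1/12 s, in which the tool goes at most 41.7 mm and 7.16 degrees, less where a joint would pass 70% of its speed; a pose out of reach is approached as far as the arm can. A call with a number of a shift or a turn outside -1 to 1 is refused whole. A call with a gripper value outside its range is refused whole. "jaw" is the finger opening in mm, from 0 to 85.4, set as the call begins (left out, the last holds). The fingers move at their own pace and stop on an object; "grip_force" is the grip in N (left out, the last holds). Time passes only in rows, so rows that repeat a pose let the fingers close. It gives the time, the measured TCP pose, the force, the opening and the grip force at its end, in the units of the state.
- env.observe(): the state, without advancing time (a new reading comes with each control period).
- get_image(name): name is "side" or "top"; returns a dict with "img" (480x640x3 uint8, red, green, blue), "z_map" (480x640 float32, m along the optical axis (not along the pixel's ray), 0 where there is no reading), "intrinsics" (3x3 intrinsics, pixels), "D" ([k1, k2, p1, p2, k3] as OpenCV has them; the pictures are not rectified), "rvec" (rotation vector, rad) and "tvec" (3), from world to camera coordinates, as OpenCV has them. Camera axes: x right, y down, z forward; pixel columns grow to the right and rows downward; lengths in m; the calibration is good to about 2 mm. A picture is of the moment at which its call begins.
- close_job(): hands the job in; it is judged then, once.
The state is a dict: "time_s": time; "q": joint angles; "qvel": joint speeds; "joint_efforts": joint torques, N m; "position": TCP position; "tool_rot": TCP orientation; "ft_force": force on the tool from outside, world axes, zero at the start; "wrist_torque": the same for the moment, N m; "grip_width": finger opening in m; "gripper_force": force on a finger pad.
Only numpy, scipy, OpenCV 4.12 (cv2) and the standard library are available. Lean on these libraries where they do the work, as an engineer would, in place of code of your own. Each camera call takes 0.05 s, during which the arm holds its last target. There are 200 camera calls.

## Working session

There is one attempt and no reset: what is moved stays moved. The work goes in short steps, Python scripts to look and compute and a tool call to move; the robot and the scene stay as the last step left them, time stands still between calls to the robot, and variables do not carry over. Pictures are saved under pics/ and viewed, at most 10 in all, crops included, and the job is handed in when it is done.

Besides the shell and the picture viewer there is one more tool, called after "Request:" in YAML: its name, and indented under it one key for each argument. step_arm: Moves the arm, as the interface text tells. Its arguments: {"type":"object","properties":{"targets":{"type":"array","items":{"type":"array"}},"jaw":{"type":"number"},"grip_force":{"type":"number"}},"required":["targets"]}

```bash
ls; mkdir -p pics; cat > h.py <<'E'
import numpy as np, cv2
from rig import env, get_image, close_job
def cam(n):
    d=get_image(n); np.savez(f'{n}.npz',**{k:np.array(v) for k,v in d.items()}); return d
def load(n): return dict(np.load(f'{n}.npz'))
def cloud(d):
    K=np.array(d['intrinsics']);h,w=d['z_map'].shape
    v,u=np.mgrid[:h,:w]
    p=cv2.undistortPoints(np.stack([u,v],-1).reshape(-1,1,2).astype(float),K,np.array(d['D'])).reshape(h,w,2)
    z=d['z_map'].astype(float); c=np.dstack([p*z[...,None],z])
    R=cv2.Rodrigues(np.array(d['rvec'],float))[0]
    return (c-np.array(d['tvec']).reshape(3))@R
E
python3 - <<'E'
from h import *
for n in('side','top'):
    d=cam(n); cv2.imwrite(f'pics/{n}0.png',d['img'][...,::-1]); print(n,d['intrinsics'],d['tvec'])
s=env.observe(); print(s)
E
```

```text
pics
side [[519.42909489   0.         322.20666348]
 [  0.         519.42909489 239.47690969]
 [  0.           0.           1.        ]] [-0.41286884  0.18563819  1.18974722]
top [[592.59547667   0.         324.31271851]
 [  0.         592.59547667 242.02990801]
 [  0.           0.           1.        ]] [0.19855961 0.40178599 1.35471741]
{'time_s': 0.1, 'q': array([ 6.08301227e+01,  2.18365690e+01,  7.43799393e+01,  4.06266570e-04,
        8.38558865e+01, -1.23374883e+01]), 'qvel': array([ 0.00085941, -0.03027443, -0.08010083, -0.02087923,  0.19515196,
       -0.06558005]), 'joint_efforts': array([ 4.39880183e-03, -4.49216259e+01, -2.31660265e+01, -9.37802974e-05,
        3.64763444e-03, -1.66136749e-05]), 'position': array([0.15915279, 0.52620077, 0.23078154]), 'tool_rot': array([[-9.57155649e-01,  2.89573265e-01, -6.22000354e-04],
       [ 2.89573801e-01,  9.57155057e-01, -1.09984944e-03],
       [ 2.76863792e-04, -1.23284211e-03, -9.99999202e-01]]), 'ft_force': array([-0.04939768,  0.22103272,  0.67188887]), 'wrist_torque': array([-0.02586391,  0.02324638,  0.02679631]), 'gripper_force': 0.0, 'grip_width': 0.08544790540867088}
```

View pics/side0.png

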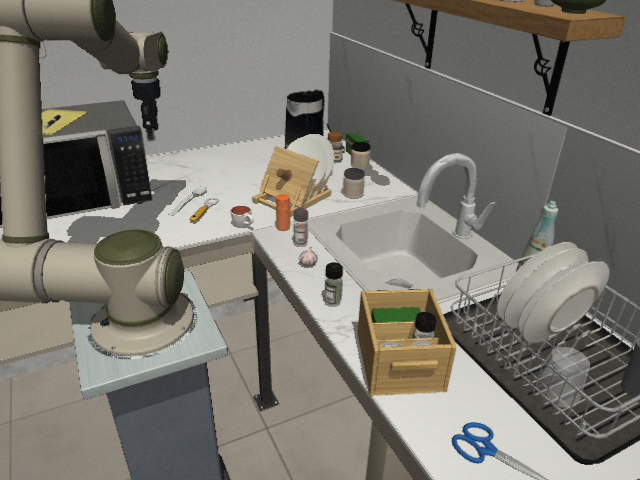

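View pics/top0.png

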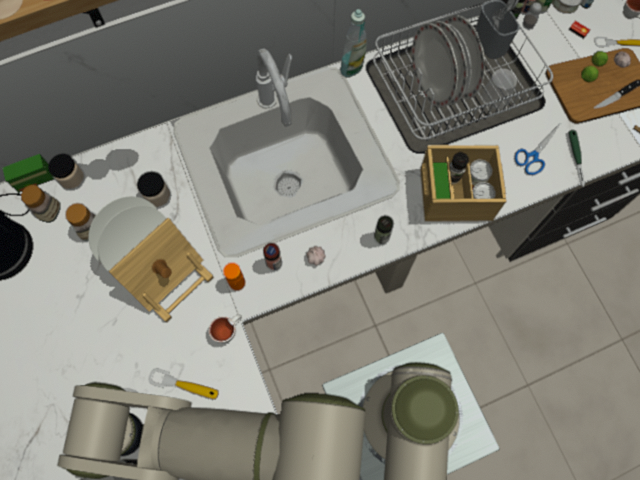

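Loose-jar candidates (top view):
- Black-capped jar at (384,229).
- Dark-capped jar at (272,256).
- Orange one at (233,276), which is excluded by colour.
- Wide black- and brown-capped jars behind the rack at (151,188), (65,170), (79,220) and (40,203).

The first two look right. I'll check their sizes and look at a crop.

```bash
python3 - <<'E'
from h import *
s=load('side');t=load('top')
a=cv2.resize(s['img'][180:400,240:460],(600,600),interpolation=cv2.INTER_CUBIC)
b=cv2.resize(t['img'][130:350,90:310],(600,600)) 
cv2.imwrite('pics/c1.png',a[...,::-1])
b=cv2.resize(t['img'][130:290,220:520],(800,427),interpolation=cv2.INTER_CUBIC); cv2.imwrite('pics/c2.png',b[...,::-1])
P=cloud(t)
for n,(u,v) in dict(g=(384,224),m=(272,250),o=(233,271),x1=(151,184),x2=(65,166),x3=(79,215)).items():
    w=P[v-35:v+35,max(u-30,0):u+30].reshape(-1,3); w=w[(w[:,2]>.02)&(w[:,2]<.2)]
    zt=np.percentile(P[v-3:v+3,u-3:u+3,2],60)
    q=w[(abs(w[:,2]-zt)<.006)]; r=cv2.minEnclosingCircle(q[:,:2].astype(np.float32)); print(n,zt.round(4),q.mean(0).round(4),np.round(r[0],4),round(2*r[1],4),len(q))
Q=P.reshape(-1,3)
w=P[130:230,410:515].reshape(-1,3)
w=w[(w[:,2]>.117)&(w[:,2]<.127)]
print(w.mean(0),cv2.minAreaRect(w[:,:2].astype(np.float32)))
for n,d in (('t',t),('s',s)):
    P=cloud(d); w=P.reshape(-1,3)
    # lid plate: in region
    print(n, P[271,161] if n=='t' else P[175,284])
E
```

```text
g 0.1058 [ 0.424  -0.12    0.1049] [ 0.4247 -0.1201] 0.0404 210
m 0.1066 [0.4642 0.1562 0.1052] [0.4643 0.1557] 0.0417 216
o 0.1068 [0.4553 0.2576 0.1055] [0.4563 0.2577] 0.0415 227
x1 0.0825 [0.7574 0.3702 0.0824] [0.7576 0.3697] 0.0728 514
x2 0.0837 [0.9141 0.5686 0.0829] [0.8921 0.5539] 0.2215 640
x3 0.1098 [0.7368 0.5599 0.1092] [0.7369 0.5606] 0.0609 357
[ 0.46175383 -0.35254046  0.12140043] ((0.46305161714553833, -0.35551515221595764), (0.18508486449718475, 0.1601945012807846), 67.55862426757812)
t [0.50879998 0.40749183 0.12306639]
s [0.51767741 0.38939358 0.10540421]
```

View pics/c1.png

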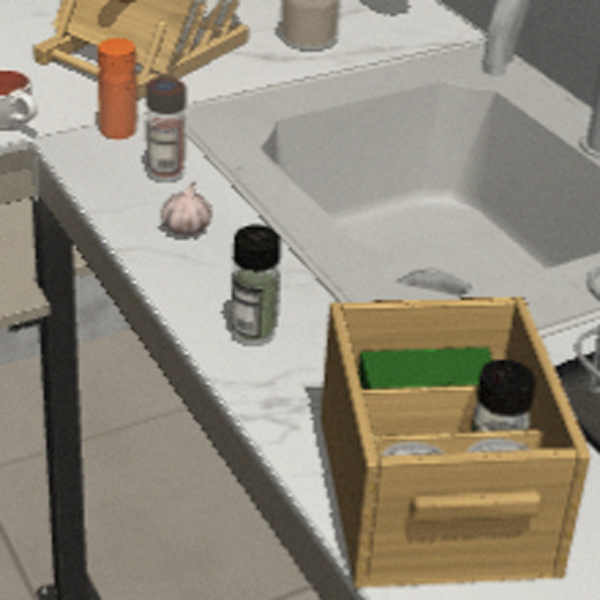

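View pics/c2.png

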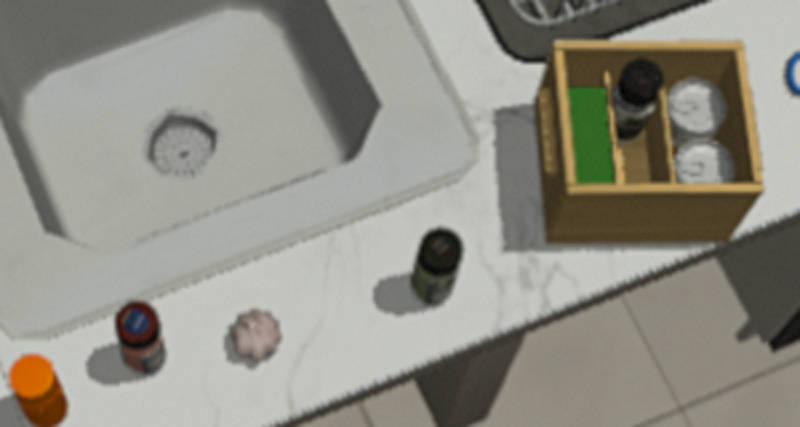

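The crop confirms the two loose jars: the green black-capped one at top (384,229) and the red-brown dark-capped one at (272,256). Both are about 41 mm across and 105 mm high. The one next to the cup is orange, so it's excluded. In the box the tea carton marks +y, and jar_in stands at the far (+x) end. Next I'll fit the box, jar_in and lid.

```bash
cat > fit.py <<'E'
from h import *
from scipy.optimize import minimize
def box(d):
    Q=cloud(d).reshape(-1,3)
    w=Q[(abs(Q[:,2]-.1215)<.004)&(np.hypot(Q[:,0]-.463,Q[:,1]+.355)<.13)]
    def f(p):
        c,s=np.cos(p[2]),np.sin(p[2]); r=(w[:,:2]-p[:2])@np.array([[c,-s],[s,c]])
        m=np.array([.0735,.086]); e=np.abs(r)
        # distance to wall centre-line rectangle
        o=e-m; ins=np.minimum(abs(o[:,0])+(np.maximum(o[:,1],0)),abs(o[:,1])+np.maximum(o[:,0],0))
        return np.minimum(np.maximum(ins-.004,0),.012).sum()+.05*np.minimum(ins,.012).sum()
    r=minimize(f,[.463,-.3555,np.radians(-22.4)],method='Nelder-Mead',options=dict(xatol=1e-5,fatol=1e-7,maxiter=2000,initial_simplex=[[.463,-.355,-.39],[.468,-.355,-.39],[.463,-.35,-.39],[.463,-.355,-.33]]))
    return r.x,len(w),w[:,2].mean(),r.fun
E
python3 - <<'E'
from fit import *
for n in('top','side'):
    d=load(n); p,k,z,fv=box(d); print(n,p[:2].round(4),np.degrees(p[2]).round(2),k,z.round(4),fv)
    Q=cloud(d).reshape(-1,3); c,s=np.cos(p[2]),np.sin(p[2]);A=np.array([[c,-s],[s,c]])
    r=np.c_[(Q[:,:2]-p[:2])@A,Q[:,2]]
    j=r[(abs(r[:,0])<.068)&(abs(r[:,1])<.08)&(r[:,2]>.100)&(r[:,2]<.118)]
    jt=j[j[:,2]>.107]; print(' jar_in',jt.mean(0).round(4),cv2.minEnclosingCircle(jt[:,:2].astype(np.float32)))
    for nm,c0 in (('garlic',(.45,.06)),('cup',(.37,.3))):
        g=Q[(np.hypot(Q[:,0]-c0[0],Q[:,1]-c0[1])<.07)&(Q[:,2]>.012)&(Q[:,2]<.07)]; print(' ',nm,len(g),g.mean(0) if len(g) else '',g.min(0),g.max(0))
    # lid plane: RANSAC-ish within region
    w=Q[(np.hypot(Q[:,0]-.51,Q[:,1]-.40)<.13)&(Q[:,2]>.045)&(Q[:,2]<.19)]
    rng=np.random.default_rng(0);best=0
    for _ in range(600):
        a=w[rng.choice(len(w),3,False)]; nn=np.cross(a[1]-a[0],a[2]-a[0]); nn/=np.linalg.norm(nn)+1e-12
        nn*=np.sign(nn[2])
        if abs(nn[2]-.5)>.12: continue
        i=abs((w-a[0])@nn)<.003
        if i.sum()>best: best=i.sum(); bi=i
    for _ in range(3):
        q=w[bi];m=q.mean(0);nn=np.linalg.svd(q-m)[2][2];nn*=np.sign(nn[2]);bi=abs((w-m)@nn)<.003
    az=np.degrees(np.arctan2(nn[1],nn[0]))
    ey=np.cross([0,0,1],nn);ey/=np.linalg.norm(ey);ex=np.cross(ey,nn)*1
    if ex[2]<0: ex=-ex
    uv=np.c_[(q-m)@ex,(q-m)@ey]
    print(' plane n',nn.round(3),'az',az.round(2),len(q),'m',m.round(4)); rc=cv2.minAreaRect(uv.astype(np.float32)); print(rc, np.percentile(uv,[0.5,99.5],axis=0))
    print(' centre guess',m+ex*rc[0][0]+ey*rc[0][1])
    kk=w[((w-m)@nn>.042-.012)&((w-m)@nn<.05)]; kk=kk-m
    h=kk@nn; print(' knob h',np.percentile(h,[50,95,100]) if len(h) else 0)
    top=kk[h>np.percentile(h,95)-.004] ; print(' knob top centre',(top.mean(0)+m),'in uv',(top@ex).mean(),(top@ey).mean(), np.ptp(top@ex),np.ptp(top@ey),len(top))
E
```

```text
top [ 0.4631 -0.3547] -22.33 816 0.1213 0.3373791466707899
 jar_in [0.0408 0.0061 0.1119] ((-0.0006474554538726807, 0.0026104003190994263), 0.10174190253019333)
  garlic 282 [0.43609601 0.05491527 0.03235685] [0.41474508 0.03012019 0.01411023] [0.46190017 0.07696317 0.05228466]
  cup 470 [0.35590801 0.32408361 0.03495579] [0.31701526 0.27648326 0.01205689] [0.38027051 0.3585423  0.05859933]
 plane n [-0.772 -0.342  0.536] az -156.14 2731 m [0.5424 0.4184 0.1073]
((-0.0048705413937568665, 0.002189233899116516), (0.1403844803571701, 0.18114250898361206), 0.27171528339385986) [[-0.07326873 -0.08697887]
 [ 0.06303015  0.09160731]]
 centre guess [0.5409374  0.41529554 0.10316057]
 knob h [0.04045051 0.04618278 0.04791552]
 knob top centre [0.50280447 0.39727679 0.11899867] in uv -0.014074677969464176 0.0032431740636569982 0.023292610198040367 0.02411102954251586 33
side [ 0.4642 -0.3593] -22.05 1145 0.1209 0.33838502433526796
 jar_in [0.0442 0.0071 0.1111] ((0.006987305358052254, 0.03243918716907501), 0.07684081047773361)
  garlic 229 [0.43957051 0.04230066 0.02929188] [0.41920449 0.02314637 0.01222058] [0.46695167 0.12841588 0.05100053]
  cup 372 [0.34978527 0.319413   0.03616571] [0.31817109 0.27255682 0.01206437] [0.3802435  0.35921372 0.05448884]
 plane n [-0.773 -0.342  0.535] az -156.16 1148 m [0.5469 0.4068 0.1044]
((-0.003513321280479431, -0.005446076393127441), (0.1860920637845993, 0.13595743477344513), 89.6210708618164) [[-0.06977646 -0.09651522]
 [ 0.06341155  0.0855152 ]]
 centre guess [0.542932   0.41101824 0.10147714]
 knob h [0.04133397 0.04584052 0.04802315]
 knob top centre [0.50512289 0.3913383  0.11647451] in uv -0.013577989100671237 -0.002723483565883797 0.019639781765091208 0.027008518769973983 26
```

```bash
cat >> h.py <<'E'
from scipy.spatial.transform import Rotation as Rn
from scipy.optimize import least_squares
def down(yaw):
    a=np.radians(yaw); y=np.array([np.cos(a),np.sin(a),0]); z=np.array([0,0,-1.]); return np.c_[np.cross(y,z),y,z]
def rel(p0,R0,p1,R1):
    return ((R0.T@(np.array(p1)-p0))/.3).round(4).tolist(), (np.degrees(Rn.from_matrix(R0.T@R1).as_rotvec())/45).round(4).tolist()
def plan(goals):
    "goals: list of (p,R); each leg relative to its predecessor; first from measured pose"
    s=env.observe(); p,R=np.array(s['position']),np.array(s['tool_rot'])
    for g in goals: print(rel(p,R,*g)); p,R=np.array(g[0]),g[1]
def cyl(d,x,y,z0=.02,z1=.1,r=.0205,m=.03):
    Q=cloud(d).reshape(-1,3); w=Q[(np.hypot(Q[:,0]-x,Q[:,1]-y)<m)&(Q[:,2]>z0)&(Q[:,2]<z1)]
    o=least_squares(lambda p:np.hypot(w[:,0]-p[0],w[:,1]-p[1])-r,[x,y],loss='soft_l1',f_scale=.002); return o.x.round(4),len(w)
E
python3 - <<'E'
from h import *
for n in('top','side'):
    d=load(n); print(n,cyl(d,.4247,-.120),cyl(d,.4643,.156))
plan([([.464,.154,.2],down(67.8)),([.464,.154,.077],down(67.8))])
E
```

```text
top (array([ 0.4256, -0.1213]), 212) (array([0.4658, 0.1557]), 182)
side (array([ 0.4285, -0.1223]), 469) (array([0.4686, 0.1541]), 347)
([-1.3319, -0.8931, 0.1033], [-0.0016, -0.0003, 0.1193])
([0.0, 0.0, 0.41], [0.0, 0.0, 0.0])
```

Request:
step_arm:
  targets:
    - [[-0.67,-0.45,0.05],[0,0,0.06]]
    - [[-0.67,-0.45,0.05],[0,0,0.119]]
    - [[-0.67,-0.45,0.05],[0,0,0.119]]
    - [[-0.67,-0.45,0.05],[0,0,0.119]]
    - [[-0.67,-0.45,0.05],[0,0,0.119]]
    - [[-0.67,-0.45,0.05],[0,0,0.119]]
    - [[-0.67,-0.45,0.05],[0,0,0.119]]
  jaw: 75

```text
time_s: 0.68
position: [0.3155, 0.3353, 0.2158]
tool_rot: [[-0.924, 0.383, -0.0], [0.383, 0.924, -0.002], [-0.001, -0.002, -1.0]]
ft_force: [-0.1, -0.1, 0.5]
grip_width: 0.0753
gripper_force: 0.0
```

Request:
step_arm:
  targets:
    - [[-0.67,-0.44,0.05],[0,0,0]]
    - [[-0.67,-0.44,0.05],[0,0,0]]
    - [[-0.67,-0.44,0.05],[0,0,0]]
    - [[-0.67,-0.44,0.05],[0,0,0]]
    - [[-0.67,-0.44,0.05],[0,0,0]]
    - [[-0.67,-0.44,0.05],[0,0,0]]
    - [[-0.67,-0.44,0.05],[0,0,0]]
    - [[-0.67,-0.44,0.05],[0,0,0]]
    - [[-0.67,-0.44,0.05],[0,0,0]]

```text
time_s: 1.43
position: [0.4483, 0.1415, 0.2011]
tool_rot: [[-0.926, 0.378, -0.001], [0.378, 0.926, 0.0], [0.001, -0.0, -1.0]]
ft_force: [-0.1, 0.0, 0.3]
grip_width: 0.0751
gripper_force: 0.0
```

```bash
python3 - <<'E'
from h import *
s=env.observe();print(s['time_s'],s['position'],s['q'].round(1))
plan([([.467,.155,.077],down(67.8)),([.467,.155,.25],down(67.8))])
E
```

```text
1.4333 [0.44828536 0.14146696 0.20113857] [  3.   15.4  89.4   0.   75.2 -64.8]
([-0.0411, 0.0653, 0.4138], [-0.0001, -0.0012, 0.0004])
([0.0, 0.0, -0.5767], [0.0, 0.0, 0.0])
```

Request:
step_arm:
  targets:
    - [[-0.041,0.065,0],[0,0,0]]
    - [[-0.041,0.065,0.1],[0,0,0]]
    - [[-0.041,0.065,0.2],[0,0,0]]
    - [[-0.041,0.065,0.3],[0,0,0]]
    - [[-0.041,0.065,0.38],[0,0,0]]
    - [[-0.041,0.065,0.414],[0,0,0]]
    - [[-0.041,0.065,0.414],[0,0,0]]

```text
time_s: 2.02
position: [0.4655, 0.1556, 0.0752]
tool_rot: [[-0.927, 0.376, -0.005], [0.376, 0.927, -0.0], [0.004, -0.002, -1.0]]
ft_force: [-0.3, -0.1, -0.1]
grip_width: 0.0748
gripper_force: 0.0
```

Request:
step_arm:
  targets:
    - [[0,0,0],[0,0,0]]
    - [[0,0,0],[0,0,0]]
    - [[0,0,0],[0,0,0]]
    - [[0,0,0],[0,0,0]]
    - [[0,0,0],[0,0,0]]
    - [[0,0,0],[0,0,0]]
    - [[0,0,0],[0,0,0]]
  jaw: 30
  grip_force: 30

```text
time_s: 2.6
position: [0.4682, 0.1546, 0.0785]
tool_rot: [[-0.926, 0.378, 0.003], [0.378, 0.926, 0.001], [-0.002, 0.002, -1.0]]
ft_force: [-0.3, 0.9, 7.7]
grip_width: 0.0394
gripper_force: 30.5
```

```bash
python3 - <<'E'
from fit import *
s=env.observe();print(s['time_s'],s['position'],s['q'].round(1),s['grip_width'],s['gripper_force'],s['ft_force'])
for n in('top','side'):
    d=cam(n); print(n,cyl(d,.467,.155,z1=.07),box(d)[0])
plan([([.467,.155,.25],down(67.8)),([.427,-.122,.25],down(67.8))])
E
```

```text
2.6 [0.46816754 0.15464615 0.0784761 ] [  4.5  26.3  96.3   0.   57.3 -63.4] 0.03942770819852608 30.528809800744057 [-0.33972842  0.87856183  7.7181719 ]
top (array([0.467, 0.155]), 0) [ 0.46296749 -0.35464737 -0.38807383]
side (array([0.4682, 0.1538]), 221) [ 0.46426485 -0.35943954 -0.38631066]
([0.0028, 0.0006, -0.5718], [0.0022, 0.0029, 0.0003])
([-0.2254, -0.9053, 0.0], [0.0, 0.0, 0.0])
```

```bash
python3 - <<'E'
from h import *
from fit import *
import fit
for n in('top','side'):
    d=load(n); Q=cloud(d).reshape(-1,3)
    p=np.array([.4635,-.357]);a=np.radians(-22.2);A=np.array([[np.cos(a),-np.sin(a)],[np.sin(a),np.cos(a)]])
    r=np.c_[(Q[:,:2]-p)@A,Q[:,2]]
    for lo in (.1175,.1205):
        w=r[(r[:,2]>lo)&(r[:,2]<.126)]
        o=[]
        for ax in (0,1):
            oth=1-ax; H=[.078,.0905][ax]; 
            for sg in (-1,1):
                t=w[(abs(w[:,oth])<[.078,.0905][oth]-.015)&(abs(sg*w[:,ax]-H+.0045)<.012)][:,ax]
                o.append((len(t),np.percentile(t,[2,50,98]).round(4).tolist()))
        print(n,lo,o)
    # partitions: tops at .08
    w=r[(abs(r[:,2]-.080)<.0025)&(abs(r[:,0])<.06)&(abs(r[:,1])<.08)]
    print(np.histogram(w[:,1],np.arange(-.04,.081,.002))[0])
    j=p+A@np.array([.0425,.0065]); print(cyl(d,*j,z0=.085,z1=.109,m=.028), j)
    c=cyl(d,*j,z0=.085,z1=.109,m=.028)[0]; print((c-p)@A)
E
```

```text
top 0.1175 [(212, [-0.0802, -0.0751, -0.0699]), (202, [0.0664, 0.0723, 0.0786]), (168, [-0.0895, -0.0838, -0.079]), (166, [0.0835, 0.0883, 0.0927])]
top 0.1205 [(131, [-0.0801, -0.0744, -0.071]), (125, [0.0663, 0.072, 0.0774]), (117, [-0.0888, -0.0838, -0.079]), (117, [0.0837, 0.088, 0.0926])]
[ 5  8  8  7 11 10  9  4  4  9 20 11  0  0  0  0  1  0  0  3  2  0  0  0
  0  2  1  3  0  1  2  0  1  3  1  1 17 16  8 12 18 16 16 14 18 13 17 12
 16 15 14 16 16 22 15  9 20  3  0  0]
(array([ 0.5088, -0.3679]), 109) [ 0.50530546 -0.36704007]
[0.0460604 0.0070242]
side 0.1175 [(238, [-0.0755, -0.0715, -0.0666]), (229, [0.0698, 0.0739, 0.0791]), (302, [-0.0928, -0.0886, -0.0816]), (216, [0.0788, 0.0831, 0.09])]
side 0.1205 [(166, [-0.0754, -0.0711, -0.0668]), (156, [0.0698, 0.0742, 0.0788]), (160, [-0.0926, -0.0877, -0.0829]), (125, [0.0793, 0.0839, 0.0894])]
[ 0  1  0  4  3  4  1  9 32 32 26  6  1  8  8  3  4  3  1  3  2  0  1  0
  0  0  2  0  0  0  0  0  0  4 24 32 19 22 29 26 22 26 21 22 26 23 29 25
 25 33 20 24 24 25 27 22 23 31 20 25]
(array([ 0.5108, -0.3686]), 188) [ 0.50530546 -0.36704007]
[0.04817663 0.00713177]
```

Request:
step_arm:
  targets:
    - [[0,0,-0.05],[0,0,0]]
    - [[0,0,-0.15],[0,0,0]]
    - [[0,0,-0.28],[0,0,0]]
    - [[0,0,-0.42],[0,0,0]]
    - [[0,0,-0.55],[0,0,0]]
    - [[0,0,-0.6],[0,0,0]]
    - [[0,0,-0.6],[0,0,0]]

```text
time_s: 3.28
position: [0.4686, 0.1544, 0.2615]
tool_rot: [[-0.926, 0.378, 0.009], [0.378, 0.926, 0.001], [-0.008, 0.004, -1.0]]
ft_force: [-0.4, 0.1, -1.2]
grip_width: 0.0398
gripper_force: 30.8
```

```bash
cat >> h.py <<'E'
PB=np.array([.4635,-.357]);aB=np.radians(-22.2);AB=np.array([[np.cos(aB),-np.sin(aB)],[np.sin(aB),np.cos(aB)]])
def bx(x,y,z): return np.r_[PB+AB@[x,y],z]
E
python3 - <<'E'
from h import *
D=down(67.8); g=bx(.001,.006,.26); print(g)
plan([(g*[.5,.5,1]+[.234,.077,0],D),(g,D),(bx(.001,.006,.1),D)])
E
```

```text
[ 0.46669292 -0.35182262  0.26      ]
([-0.3148, -0.7837, 0.0045], [0.0049, 0.0099, 0.0004])
([-0.3165, -0.7814, 0.0], [0.0, 0.0, 0.0])
([0.0, 0.0, 0.5333], [0.0, 0.0, 0.0])
```

Request:
step_arm:
  targets:
    - [[-0.04,-0.1,0],[0,0,0]]
    - [[-0.08,-0.2,0],[0,0,0]]
    - [[-0.12,-0.3,0],[0,0,0]]
    - [[-0.16,-0.4,0],[0,0,0]]
    - [[-0.2,-0.5,0],[0,0,0]]
    - [[-0.24,-0.6,0],[0,0,0]]
    - [[-0.28,-0.7,0.005],[0.005,0.01,0]]
    - [[-0.315,-0.784,0.005],[0.005,0.01,0]]
    - [[-0.315,-0.784,0.005],[0.005,0.01,0]]

```text
time_s: 4.03
position: [0.4658, -0.103, 0.2541]
tool_rot: [[-0.924, 0.382, -0.011], [0.382, 0.924, -0.001], [0.01, -0.005, -1.0]]
ft_force: [0.2, -0.4, -0.8]
grip_width: 0.0393
gripper_force: 30.9
```

Request:
step_arm:
  targets:
    - [[-0.04,-0.1,0],[0,0,0]]
    - [[-0.08,-0.2,0],[0,0,0]]
    - [[-0.12,-0.3,0],[0,0,0]]
    - [[-0.16,-0.4,0],[0,0,0]]
    - [[-0.2,-0.5,0],[0,0,0]]
    - [[-0.24,-0.6,0],[0,0,0]]
    - [[-0.28,-0.7,0],[0,0,0]]
    - [[-0.316,-0.781,0],[0,0,0]]
    - [[-0.316,-0.781,0],[0,0,0]]
    - [[-0.316,-0.781,0],[0,0,0]]

```text
time_s: 4.87
position: [0.4651, -0.3522, 0.2541]
tool_rot: [[-0.925, 0.379, -0.01], [0.379, 0.925, 0.002], [0.01, -0.002, -1.0]]
ft_force: [-0.2, 0.8, -0.8]
grip_width: 0.0395
gripper_force: 31.1
```

Request:
step_arm:
  targets:
    - [[0,0,0],[0,0,0]]
    - [[0,0,0],[0,0,0]]
    - [[0,0,0],[0,0,0]]

```text
time_s: 5.12
position: [0.4658, -0.3507, 0.2559]
tool_rot: [[-0.926, 0.376, -0.009], [0.376, 0.926, -0.001], [0.008, -0.004, -1.0]]
ft_force: [0.4, -0.5, -0.2]
grip_width: 0.0396
gripper_force: 31.1
```

```bash
python3 - <<'E'
from h import *
s=env.observe();print(s['time_s'],s['position'],s['q'].round(1),s['grip_width'],s['ft_force'])
for n in('top','side'):
    d=cam(n); x,y,z=bx(.001,.006,0); c=cyl(d,x,y,z0=.185,z1=.24,m=.035); print(n,c,(c[0]-PB)@AB)
d=load('side');i=cv2.resize(d['img'][200:420,320:540],(600,600),interpolation=cv2.INTER_CUBIC);cv2.imwrite('pics/s2.png',i[...,::-1])
D=down(67.8);plan([(bx(.001,.006,.26),D),(bx(.001,.006,.1),D)])
E
```

```text
5.1167 [ 0.46576087 -0.3507484   0.25592886] [ -48.4   24.5   65.9   -0.4   89.9 -116.3] 0.03961078960047485 [ 0.393274   -0.50765112 -0.18721246]
top (array([ 0.4667, -0.3518]), 0) [0.00099801 0.00602362]
side (array([ 0.4659, -0.3517]), 496) [0.00021953 0.00581393]
([-0.0038, -0.001, -0.0132], [-0.0051, -0.0097, 0.0016])
([0.0, 0.0, 0.5333], [0.0, 0.0, 0.0])
```

View pics/s2.png

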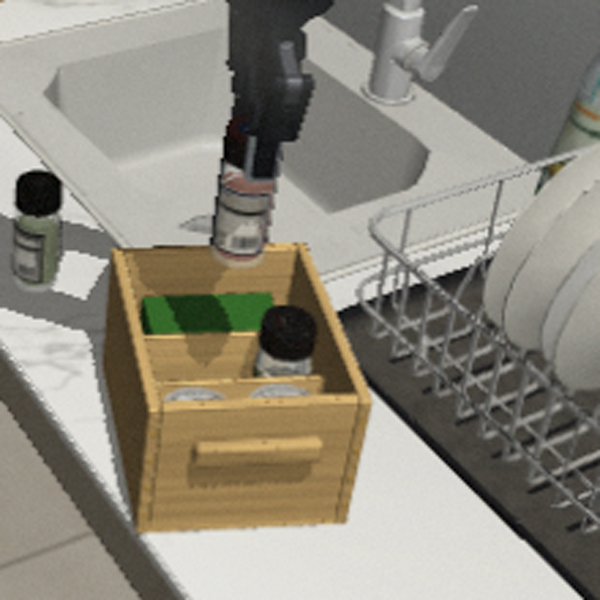

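Request:
step_arm:
  targets:
    - [[-0.004,-0.002,0.1],[-0.005,-0.01,0]]
    - [[-0.004,-0.002,0.2],[-0.005,-0.01,0]]
    - [[-0.004,-0.002,0.28],[-0.005,-0.01,0]]
    - [[-0.004,-0.002,0.34],[-0.005,-0.01,0]]
    - [[-0.004,-0.002,0.36],[-0.005,-0.01,0]]
    - [[-0.004,-0.002,0.38],[-0.005,-0.01,0]]
    - [[-0.004,-0.002,0.4],[-0.005,-0.01,0]]
    - [[-0.004,-0.002,0.4],[-0.005,-0.01,0]]

```text
time_s: 5.88
position: [0.4654, -0.353, 0.1357]
tool_rot: [[-0.926, 0.378, -0.0], [0.378, 0.926, -0.0], [0.0, -0.0, -1.0]]
ft_force: [0.4, 0.3, -0.8]
grip_width: 0.0397
gripper_force: 31.1
```

```bash
python3 - <<'E'
from h import *
s=env.observe();print(s['time_s'],s['position'],(s['position'][:2]-PB)@AB,s['grip_width'],s['ft_force'],s['wrist_torque'])
D=down(67.8);plan([(bx(.001,.006,.0855),D)])
E
```

```text
5.8833 [ 0.46543748 -0.35296625  0.13568527] [0.00026974 0.00446679] 0.03965391035071095 [ 0.42383072  0.3118403  -0.77427673] [-0.0008632  -0.02425757 -0.01430442]
([-0.0024, 0.0051, 0.1673], [-0.0, -0.0, 0.0004])
```

No contact so far, so I'll continue to just above the floor and then down gently.

Request:
step_arm:
  targets:
    - [[-0.002,0.004,0.03],[0,0,0]]
    - [[-0.002,0.004,0.06],[0,0,0]]
    - [[-0.002,0.004,0.09],[0,0,0]]
    - [[-0.002,0.004,0.12],[0,0,0]]
    - [[-0.002,0.004,0.14],[0,0,0]]
    - [[-0.002,0.004,0.15],[0,0,0]]
    - [[-0.002,0.004,0.158],[0,0,0]]
    - [[-0.002,0.004,0.163],[0,0,0]]
    - [[-0.002,0.004,0.165],[0,0,0]]
    - [[-0.002,0.004,0.165],[0,0,0]]

```text
time_s: 6.72
position: [0.4665, -0.3522, 0.0865]
tool_rot: [[-0.926, 0.378, 0.0], [0.378, 0.926, -0.0], [-0.0, -0.0, -1.0]]
ft_force: [1.1, 0.3, -1.1]
grip_width: 0.0397
gripper_force: 31.1
```

```bash
python3 - <<'E'
from h import *
s=env.observe();print(s['time_s'],s['position'],(s['position'][:2]-PB)@AB,s['grip_width'],s['ft_force'],s['wrist_torque'])
E
```

```text
6.7167 [ 0.46645822 -0.35224641  0.08645795] [0.00094283 0.00551894] 0.03972129248275902 [ 1.1059291   0.27982256 -1.12046507] [-0.05392149  0.00703723 -0.01954117]
```

Request:
step_arm:
  targets:
    - [[0,0,0.004],[0,0,0]]
    - [[0,0,0.008],[0,0,0]]
    - [[0,0,0.01],[0,0,0]]
    - [[0,0,0.01],[0,0,0]]

```text
time_s: 7.05
position: [0.4667, -0.3524, 0.0845]
tool_rot: [[-0.926, 0.378, 0.001], [0.378, 0.926, -0.001], [-0.002, -0.001, -1.0]]
ft_force: [-1.5, 0.9, 6.9]
grip_width: 0.0399
gripper_force: 32.0
```

Request:
step_arm:
  targets:
    - [[0,0,0],[0,0,0]]
    - [[0,0,0],[0,0,0]]
    - [[0,0,0],[0,0,0]]
    - [[0,0,0],[0,0,0]]
    - [[0,0,0],[0,0,0]]
  jaw: 60

```text
time_s: 7.47
position: [0.4664, -0.3521, 0.0832]
tool_rot: [[-0.926, 0.378, -0.0], [0.378, 0.926, 0.0], [0.0, 0.0, -1.0]]
ft_force: [-0.8, -0.2, -0.1]
grip_width: 0.0602
gripper_force: 0.0
```

Request:
step_arm:
  targets:
    - [[0,0,-0.05],[0,0,0]]
    - [[0,0,-0.12],[0,0,0]]
    - [[0,0,-0.22],[0,0,0]]
    - [[0,0,-0.34],[0,0,0]]
    - [[0,0,-0.46],[0,0,0]]
    - [[0,0,-0.5],[0,0,0]]
    - [[0,0,-0.5],[0,0,0]]

```text
time_s: 8.05
position: [0.4672, -0.3529, 0.237]
tool_rot: [[-0.926, 0.378, 0.005], [0.378, 0.926, -0.005], [-0.006, -0.003, -1.0]]
ft_force: [0.4, 0.6, -0.3]
grip_width: 0.0598
gripper_force: 0.0
```

```bash
python3 - <<'E'
from h import *
s=env.observe();print(s['time_s'],s['position'],s['grip_width'],s['ft_force'],s['q'].round(0))
D=down(67.8)
plan([([.428,-.122,.2],D),([.428,-.122,.077],D)])
E
```

```text
8.05 [ 0.4671929  -0.35293609  0.23703287] 0.05983312056423433 [ 0.43361627  0.59403025 -0.32074875] [ -49.   25.   68.   -0.   86. -116.]
([0.4124, 0.6639, 0.1187], [-0.0041, 0.0081, 0.0004])
([0.0, 0.0, 0.41], [0.0, 0.0, 0.0])
```

Request:
step_arm:
  targets:
    - [[0.06,0.1,0],[0,0,0]]
    - [[0.12,0.2,0.02],[0,0,0]]
    - [[0.18,0.3,0.04],[0,0,0]]
    - [[0.25,0.4,0.06],[0,0,0]]
    - [[0.31,0.5,0.08],[0,0,0]]
    - [[0.37,0.6,0.1],[0,0,0]]
    - [[0.41,0.664,0.12],[0,0,0]]
    - [[0.41,0.664,0.12],[0,0,0]]
    - [[0.41,0.664,0.12],[0,0,0]]
  jaw: 75

```text
time_s: 8.8
position: [0.4273, -0.1204, 0.1965]
tool_rot: [[-0.927, 0.376, -0.002], [0.376, 0.927, 0.001], [0.002, 0.0, -1.0]]
ft_force: [-0.0, -0.3, 0.0]
grip_width: 0.0751
gripper_force: 0.0
```

```bash
python3 - <<'E'
from h import *
s=env.observe();print(s['time_s'],s['position'],s['grip_width'],s['ft_force'],s['q'].round(0))
D=down(67.8)
plan([([.428,-.122,.077],D)])
for n in('top','side'):
    d=cam(n); x,y,z=bx(.001,.006,0); 
    for x0 in (.001,.046):
        x,y,_=bx(x0,.006,0); c=cyl(d,x,y,z0=.085,z1=.108,m=.026); Q=cloud(d).reshape(-1,3);w=Q[(np.hypot(Q[:,0]-x,Q[:,1]-y)<.015)&(Q[:,2]>.085)];print(n,c[1],(c[0]-PB)@AB,np.percentile(w[:,2],[50,95]))
E
```

```text
8.8 [ 0.42726844 -0.12037118  0.19649456] 0.07508033512439606 [-0.01376972 -0.30353855  0.04024474] [-31.  13.  94.  -0.  73. -99.]
([-0.005, -0.0041, 0.3983], [0.0001, -0.0022, 0.0026])
top 111 [0.000724   0.00537176] [0.11091218 0.11574809]
top 71 [0.04639297 0.00726792] [0.11097954 0.11603601]
side 169 [0.00282321 0.00525638] [0.1108079  0.11298174]
side 188 [0.04860553 0.00687477] [0.1112211 0.1128891]
```

Request:
step_arm:
  targets:
    - [[-0.004,-0.003,0.1],[0,0,0]]
    - [[-0.004,-0.003,0.2],[0,0,0]]
    - [[-0.004,-0.003,0.3],[0,0,0]]
    - [[-0.004,-0.003,0.37],[0,0,0]]
    - [[-0.004,-0.003,0.395],[0,0,0]]
    - [[-0.004,-0.003,0.395],[0,0,0]]
    - [[-0.004,-0.003,0.395],[0,0,0]]

```text
time_s: 9.48
position: [0.429, -0.1234, 0.0793]
tool_rot: [[-0.926, 0.379, 0.001], [0.379, 0.926, -0.0], [-0.001, -0.0, -1.0]]
ft_force: [-0.5, 0.2, 0.7]
grip_width: 0.0749
gripper_force: 0.0
```

Request:
step_arm:
  targets:
    - [[0,0,0],[0,0,0]]
    - [[0,0,0],[0,0,0]]
    - [[0,0,0],[0,0,0]]
    - [[0,0,0],[0,0,0]]
    - [[0,0,0],[0,0,0]]
    - [[0,0,0],[0,0,0]]
    - [[0,0,0],[0,0,0]]
  jaw: 30

```text
time_s: 10.07
position: [0.4291, -0.1229, 0.0799]
tool_rot: [[-0.926, 0.377, 0.002], [0.377, 0.926, -0.001], [-0.003, -0.0, -1.0]]
ft_force: [-0.2, 0.3, 5.6]
grip_width: 0.0398
gripper_force: 29.7
```

Request:
step_arm:
  targets:
    - [[0,0,-0.05],[0,0,0]]
    - [[0,0,-0.15],[0,0,0]]
    - [[0,0,-0.28],[0,0,0]]
    - [[0,0,-0.42],[0,0,0]]
    - [[0,0,-0.55],[0,0,0]]
    - [[0,0,-0.6],[0,0,0]]
    - [[0,0,-0.6],[0,0,0]]
    - [[0,0,-0.6],[0,0,0]]

```text
time_s: 10.73
position: [0.4283, -0.1224, 0.2591]
tool_rot: [[-0.926, 0.378, 0.001], [0.378, 0.926, -0.001], [-0.001, -0.0, -1.0]]
ft_force: [-0.0, -1.0, -1.8]
grip_width: 0.0395
gripper_force: 31.1
```

```bash
python3 - <<'E'
from h import *
s=env.observe();print(s['time_s'],s['position'],s['grip_width'],s['ft_force'],s['q'].round(0))
D=down(67.8)
p=s['position']
d=cam('side'); c=cyl(d,p[0],p[1],z0=.185,z1=.24,m=.035);print(c,(c[0]-p[:2])@AB)
plan([(bx(-.0437,.006,.26),D)])
E
```

```text
10.7333 [ 0.42834075 -0.12236955  0.25905343] 0.039488190180261645 [-0.00879045 -1.01252014 -1.76844563] [-31.  10.  87.   0.  83. -99.]
(array([ 0.4274, -0.122 ]), 395) [-1.01064214e-03 -1.32997083e-05]
([-0.2594, -0.6599, -0.0073], [0.0002, -0.0017, 0.0004])
```

Request:
step_arm:
  targets:
    - [[-0.04,-0.1,0],[0,0,0]]
    - [[-0.08,-0.2,0],[0,0,0]]
    - [[-0.12,-0.3,0],[0,0,0]]
    - [[-0.16,-0.4,0],[0,0,0]]
    - [[-0.2,-0.5,0],[0,0,0]]
    - [[-0.24,-0.6,0],[0,0,0]]
    - [[-0.26,-0.66,0],[0,0,0]]
    - [[-0.26,-0.66,0],[0,0,0]]
    - [[-0.26,-0.66,0],[0,0,0]]
    - [[-0.26,-0.66,0],[0,0,0]]

```text
time_s: 11.62
position: [0.4257, -0.3345, 0.2575]
tool_rot: [[-0.926, 0.377, -0.002], [0.377, 0.926, 0.002], [0.002, 0.002, -1.0]]
ft_force: [-0.7, 0.6, -1.1]
grip_width: 0.0398
gripper_force: 31.1
```

```bash
python3 - <<'E'
from h import *
s=env.observe();p=s['position'];print(s['time_s'],p,(p[:2]-PB)@AB,s['ft_force'],s['q'].round(0))
d=cam('side'); c=cyl(d,p[0],p[1],z0=.185,z1=.24,m=.035);print(c,(c[0]-PB)@AB)
plan([(bx(-.0435,.006,.137),down(67.8))])
E
```

```text
11.6167 [ 0.42573584 -0.33446939  0.25753827] [-0.04347771  0.00659159] [-0.66460479  0.59282993 -1.1476893 ] [ -51.   20.   73.    0.   87. -119.]
(array([ 0.4248, -0.3341]), 514) [-0.04448375  0.00658   ]
([-0.0004, -0.0033, 0.4034], [0.0013, -0.002, 0.0012])
```

Request:
step_arm:
  targets:
    - [[-0.004,-0.002,0.1],[0,0,0]]
    - [[-0.004,-0.002,0.2],[0,0,0]]
    - [[-0.004,-0.002,0.28],[0,0,0]]
    - [[-0.004,-0.002,0.34],[0,0,0]]
    - [[-0.004,-0.002,0.36],[0,0,0]]
    - [[-0.004,-0.002,0.38],[0,0,0]]
    - [[-0.004,-0.002,0.4],[0,0,0]]
    - [[-0.004,-0.002,0.4],[0,0,0]]

```text
time_s: 12.33
position: [0.4269, -0.3361, 0.1387]
tool_rot: [[-0.926, 0.377, -0.0], [0.377, 0.926, 0.0], [0.0, 0.0, -1.0]]
ft_force: [-0.3, -0.3, -0.9]
grip_width: 0.04
gripper_force: 31.2
```

```bash
python3 - <<'E'
from h import *
s=env.observe();print(s['time_s'],s['position'],(s['position'][:2]-PB)@AB,s['grip_width'],s['ft_force'],s['wrist_torque'])
E
```

```text
12.3333 [ 0.42691208 -0.33607102  0.13865052] [-0.0417835   0.00555312] 0.03995690464281969 [-0.29063053 -0.27947624 -0.87168178] [ 0.01010902 -0.00320334  0.00779337]
```

Request:
step_arm:
  targets:
    - [[0.001,0.001,0.03],[0,0,0]]
    - [[0.001,0.001,0.06],[0,0,0]]
    - [[0.001,0.001,0.09],[0,0,0]]
    - [[0.001,0.001,0.12],[0,0,0]]
    - [[0.001,0.001,0.145],[0,0,0]]
    - [[0.001,0.001,0.158],[0,0,0]]
    - [[0.001,0.001,0.165],[0,0,0]]
    - [[0.001,0.001,0.17],[0,0,0]]
    - [[0.001,0.001,0.172],[0,0,0]]
    - [[0.001,0.001,0.172],[0,0,0]]

```text
time_s: 13.17
position: [0.4268, -0.3361, 0.0874]
tool_rot: [[-0.926, 0.378, 0.0], [0.378, 0.926, -0.0], [-0.0, -0.0, -1.0]]
ft_force: [-0.6, 0.4, -0.9]
grip_width: 0.0398
gripper_force: 31.2
```

Request:
step_arm:
  targets:
    - [[0,0,0.004],[0,0,0]]
    - [[0,0,0.006],[0,0,0]]
    - [[0,0,0.006],[0,0,0]]

```text
time_s: 13.42
position: [0.4269, -0.3361, 0.0859]
tool_rot: [[-0.926, 0.378, 0.001], [0.378, 0.926, -0.001], [-0.001, -0.0, -1.0]]
ft_force: [-0.5, 0.5, 3.1]
grip_width: 0.0398
gripper_force: 31.5
```

Contact with the floor at the expected height. Releasing and rising.

Request:
step_arm:
  targets:
    - [[0,0,0],[0,0,0]]
    - [[0,0,0],[0,0,0]]
    - [[0,0,0],[0,0,0]]
    - [[0,0,0],[0,0,0]]
    - [[0,0,0],[0,0,0]]
  jaw: 60

```text
time_s: 13.83
position: [0.4267, -0.336, 0.0853]
tool_rot: [[-0.926, 0.378, -0.0], [0.378, 0.926, 0.0], [0.0, 0.0, -1.0]]
ft_force: [-0.6, -0.1, -0.4]
grip_width: 0.06
gripper_force: 0.0
```

Request:
step_arm:
  targets:
    - [[0,0,-0.05],[0,0,0]]
    - [[0,0,-0.12],[0,0,0]]
    - [[0,0,-0.22],[0,0,0]]
    - [[0,0,-0.34],[0,0,0]]
    - [[0,0,-0.46],[0,0,0]]
    - [[0,0,-0.58],[0,0,0]]
    - [[0,0,-0.7],[0,0,0]]
    - [[0,0,-0.8],[0,0,0]]
    - [[0,0,-0.8],[0,0,0]]

```text
time_s: 14.58
position: [0.4275, -0.3368, 0.3317]
tool_rot: [[-0.926, 0.378, 0.007], [0.378, 0.926, -0.009], [-0.01, -0.005, -1.0]]
ft_force: [0.5, -0.6, 1.3]
grip_width: 0.0602
gripper_force: 0.0
```

Request:
step_arm:
  targets:
    - [[0.2,0.8,0],[0,0,0]]
    - [[0.2,0.8,0],[0,0,0]]
    - [[0.2,0.8,0],[0,0,0]]
    - [[0.2,0.8,0],[0,0,0]]
    - [[0.2,0.8,0],[0,0,0]]
    - [[0.2,0.8,0],[0,0,0]]
    - [[0.2,0.8,0],[0,0,0]]
    - [[0.2,0.8,0],[0,0,0]]

```text
time_s: 15.25
position: [0.4617, -0.0894, 0.3252]
tool_rot: [[-0.927, 0.374, -0.0], [0.374, 0.927, -0.0], [0.0, -0.0, -1.0]]
ft_force: [0.6, -0.5, -0.2]
grip_width: 0.0597
gripper_force: 0.0
```

```bash
python3 - <<'E'
from fit import *
s=env.observe();print(s['time_s'],s['position'],s['q'].round(1))
for n in('top','side'):
    d=cam(n);
    for x0 in (-.043,.001,.046):
        x,y,_=bx(x0,.006,0); c=cyl(d,x,y,z0=.085,z1=.108,m=.026); Q=cloud(d).reshape(-1,3);w=Q[(np.hypot(Q[:,0]-x,Q[:,1]-y)<.015)&(Q[:,2]>.085)];print(n,c[1],(c[0]-PB)@AB,np.percentile(w[:,2],[50,95]))
    print(box(d)[0])
d=load('top');a=cv2.resize(d['img'][130:240,400:520],(480,440),interpolation=cv2.INTER_CUBIC);cv2.imwrite('pics/p3.png',a[...,::-1])
E
```

```text
15.25 [ 0.4617262  -0.08938805  0.32522126] [-25.4  10.5  75.1  -0.   94.4 -93.4]
top 70 [-0.04136982  0.00741874] [0.11150897 0.11541707]
top 89 [0.00107733 0.00529994] [0.11086055 0.11638356]
top 95 [0.04692772 0.00781017] [0.11195794 0.11609818]
[ 0.46292837 -0.35491312 -0.38806956]
side 163 [-0.04190083  0.00633799] [0.11125058 0.11332982]
side 170 [0.00224692 0.00534522] [0.1109629  0.11324249]
side 188 [0.04845439 0.00724512] [0.11129984 0.11330017]
[ 0.46420873 -0.35933811 -0.38628398]
```

View pics/p3.png

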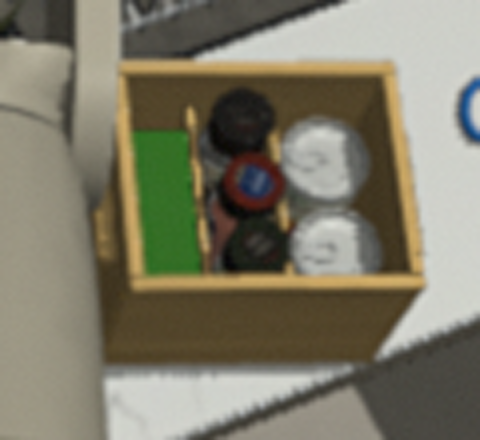

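The picture shows three caps in a row in the middle compartment, and the box hasn't moved. On to the lid.

```bash
cat >> h.py <<'E'
YR=23.85
def lidR(el):
    a,e=np.radians(YR),np.radians(el); z=np.array([np.cos(a)*np.cos(e),np.sin(a)*np.cos(e),-np.sin(e)])
    y=np.array([np.cos(a)*np.sin(e),np.sin(a)*np.sin(e),np.cos(e)]); return np.c_[np.cross(y,z),y,z]
E
python3 - <<'E'
from h import *
F=[]
for m,n,u,v in (([.5424,.4184,.1073],[-.772,-.342,.536],-.0135,.0028),([.5469,.4068,.1044],[-.773,-.342,.535],-.0136,-.004)):
    n=np.array(n);ey=np.cross([0,0,1],n);ey/=np.linalg.norm(ey);ex=np.cross(ey,n);ex*=np.sign(ex[2]); f=np.array(m)+ex*u+ey*v;print(f,ex,ey); F.append(f)
F=np.mean(F,0);R=lidR(31.5);print('face centre',F,R)
grasp=F-R[:,2]*.027; tcp=grasp+R[:,2]*.019; print('tcp grasp',tcp)
pre=tcp-R[:,2]*.10
plan([([.42,.15,.33],down(YR)),(pre+[-.03,-.02,.06],lidR(50)),(pre,R),(tcp,R)]); print(pre)
E
```

```text
[0.53691824 0.4129091  0.09590111] [0.49006441 0.21710107 0.84436248] [ 0.40503931 -0.91429927  0.        ]
[0.53862774 0.4075141  0.09290423] [0.48925389 0.21646162 0.84527688] [ 0.40460115 -0.91449325  0.        ]
face centre [0.53777299 0.4102116  0.09440267] [[-4.04343596e-01  4.77880928e-01  7.79830799e-01]
 [ 9.14607160e-01  2.11268948e-01  3.44759590e-01]
 [ 2.77555756e-17  8.52640164e-01 -5.22498565e-01]]
tcp grasp [0.53153435 0.40745352 0.09858266]
([0.4329, 0.693, -0.0166], [-0.0006, -0.0004, 0.9767])
([0.614, 0.2844, 0.3972], [-0.8889, 0.0, 0.0])
([0.0205, -0.0378, 0.2293], [-0.4111, 0.0, -0.0])
([0.0, 0.0, 0.3333], [0.0, 0.0, 0.0])
[0.45355127 0.37297756 0.15083252]
```

Request:
step_arm:
  targets:
    - [[0.06,0.1,0],[0,0,0.14]]
    - [[0.12,0.2,0],[0,0,0.28]]
    - [[0.18,0.3,0],[0,0,0.42]]
    - [[0.25,0.4,0],[0,0,0.56]]
    - [[0.31,0.5,0],[0,0,0.7]]
    - [[0.37,0.6,0],[0,0,0.84]]
    - [[0.43,0.69,0],[0,0,0.975]]
    - [[0.43,0.69,0],[0,0,0.975]]
    - [[0.43,0.69,0],[0,0,0.975]]
  jaw: 70

```text
time_s: 16.1
position: [0.4206, 0.1495, 0.3251]
tool_rot: [[-0.407, 0.914, -0.0], [0.914, 0.407, -0.0], [-0.0, -0.001, -1.0]]
ft_force: [-0.0, -0.2, -0.4]
grip_width: 0.07
gripper_force: 0.0
```

Request:
step_arm:
  targets:
    - [[0.09,0.04,0.06],[-0.13,0,0]]
    - [[0.18,0.08,0.12],[-0.26,0,0]]
    - [[0.27,0.12,0.18],[-0.39,0,0]]
    - [[0.36,0.16,0.24],[-0.52,0,0]]
    - [[0.45,0.2,0.3],[-0.65,0,0]]
    - [[0.54,0.24,0.35],[-0.78,0,0]]
    - [[0.61,0.28,0.39],[-0.889,0,0]]
    - [[0.614,0.284,0.39],[-0.889,0,0]]
    - [[0.614,0.284,0.39],[-0.889,0,0]]

```text
time_s: 16.85
position: [0.424, 0.3513, 0.2069]
tool_rot: [[-0.406, 0.702, 0.585], [0.914, 0.314, 0.258], [-0.003, 0.64, -0.769]]
ft_force: [0.5, -1.0, 0.1]
grip_width: 0.0698
gripper_force: 0.0
```

```bash
python3 - <<'E'
from h import *
s=env.observe();print(s['time_s'],s['position'],s['q'].round(1),s['grip_width'])
R=lidR(31.5);pre=np.array([.45355,.37298,.15083]);plan([(pre,R)])
E
```

```text
16.85 [0.42398053 0.35128366 0.20692432] [ 28.9  11.9 105.   -8.1  23.6  11.1] 0.0697738832139468
([0.0265, -0.0277, 0.2201], [-0.4163, 0.0001, 0.0043])
```

```bash
cat > kin.py <<'E'
from h import *
D=[([60.83,21.837,74.38,0,83.86],[.15915,.5262,.2308]),([3.0,15.4,89.4,0,75.2],[.44828,.14147,.20114]),([4.5,26.3,96.3,0,57.3],[.46817,.15465,.07848]),([-48.4,24.5,65.9,-.4,89.9],[.46576,-.35075,.25593]),([-25.4,10.5,75.1,0,94.4],[.46173,-.08939,.32522]),([28.9,11.9,105,-8.1,23.6],[.42398,.35128,.20692]),([-31,10,87,0,83],[.42834,-.12237,.25905]),([-51,20,73,0,87],[.42574,-.33447,.25754])]
def Rx(a,ax): return Rn.from_euler(ax,a,degrees=True).as_matrix()
def fk(q,p):
    L1,L2,off,c,h,Lt,lat=p
    R1=Rx(q[0],'z');R2=R1@Rx(q[1],'y');R3=R2@Rx(q[2],'y')
    x=R1@np.array([c,lat,h])+R2@np.array([0,0,L1])+R3@np.array([off,0,L2])
    R5=R3@Rx(q[3],'z')@Rx(q[4],'y')
    return x+R5@np.array([0,0,Lt]),R5[:,2]
f=lambda p:np.concatenate([fk(q,p)[0]-x for q,x in D])
o=least_squares(f,[.4,.4,0,0,.2,.2,.12],loss='soft_l1',f_scale=.003)
if __name__=='__main__':
    print(o.x.round(4),abs(f(o.x)).reshape(-1,3).max(1).round(4)); print(fk(D[5][0],o.x)[1])
    for nm,t in (('pre',[.45355,.37298,.15083]),('grasp',[.5315,.40745,.0986]),('drawn',[.5315+.05,.40745+.022,.0986+.09])):
        for el in (31.5,36,40):
            z=lidR(el)[:,2]
            lo=np.array([-178,-50.7,12.7,-81,10]);hi=np.array([178,133,142,261,163])
            g=least_squares(lambda q:np.r_[fk(q,o.x)[0]-t,.3*(fk(q,o.x)[1]-z)],[29,20,95,-8,20],bounds=(lo,hi),x_scale=10)
            print(nm,el,g.x.round(1),abs(g.fun).max().round(4))
E
python3 kin.py
```

```text
[ 0.5359  0.3517  0.1017 -0.0006  0.1293  0.2561  0.1175] [0.0006 0.0007 0.0001 0.0007 0.0004 0.0004 0.0021 0.0023]
[ 0.58570771  0.25889404 -0.76806273]
pre 31.5 [ 33.   20.3 108.1 -81.   10. ] 0.0329
pre 36 [ 32.9  20.8 108.5 -81.   10. ] 0.02
pre 40 [ 32.9  21.4 108.9 -81.   10. ] 0.0167
grasp 31.5 [ 31.9  31.6  97.7 -81.   10. ] 0.0367
grasp 36 [ 31.9  32.   98.2 -81.   10. ] 0.0255
grasp 40 [ 31.8  32.3  98.8 -81.   10. ] 0.022
drawn 31.5 [ 31.2  29.2  92.  -81.   10. ] 0.0189
drawn 36 [ 28.8  28.2  90.  -26.9  10. ] 0.0045
drawn 40 [ 28.3  28.1  88.6 -14.5  13.8] 0.0
```

```bash
cat > try.py <<'E'
from kin import *
lo=np.array([-178,-50.7,12.7,-81,10]);hi=np.array([178,133,142,261,163])
def ik(t,z):
    best=None
    for q4 in (180,150,210,0,-30,60,90,120,250):
      for q2,q3 in ((10,130),(30,100),(-20,135),(50,60)):
        g=least_squares(lambda q:np.r_[fk(q,o.x)[0]-t,.3*(fk(q,o.x)[1]-z)],[30,q2,q3,q4,40],bounds=(lo,hi),x_scale=10)
        if abs(g.fun).max()<1e-3: yield g.x.round(1)
if __name__=='__main__':
  for nm,t in (('pre',[.45355,.37298,.15083]),('grasp',[.5315,.40745,.0986]),('drawn',[.5315+.05,.40745+.022,.0986+.09])):
    print(nm,set(map(lambda a:tuple(a.round(0)),ik(t,lidR(31.5)[:,2]))))
  R=lidR(31.5);gr=np.array([.5315,.40745,.0986])-.019*R[:,2]
  for el in (45,50,55,60):
    z=lidR(el)[:,2]; print(el,set(map(lambda a:tuple(a.round(0)),ik(gr+.019*z,z))), set(map(lambda a:tuple(a.round(0)),ik(gr-.08*z,z))))
E
python3 try.py
```

```text
pre {(np.float64(30.0), np.float64(24.0), np.float64(116.0), np.float64(197.0), np.float64(19.0))}
grasp {(np.float64(29.0), np.float64(35.0), np.float64(107.0), np.float64(193.0), np.float64(20.0))}
drawn set()
45 set() {(np.float64(30.0), np.float64(20.0), np.float64(105.0), np.float64(-23.0), np.float64(10.0))}
50 {(np.float64(29.0), np.float64(31.0), np.float64(96.0), np.float64(-14.0), np.float64(12.0))} {(np.float64(29.0), np.float64(20.0), np.float64(101.0), np.float64(-10.0), np.float64(20.0))}
55 {(np.float64(28.0), np.float64(31.0), np.float64(93.0), np.float64(-8.0), np.float64(20.0))} {(np.float64(29.0), np.float64(20.0), np.float64(96.0), np.float64(-6.0), np.float64(29.0))}
60 {(np.float64(28.0), np.float64(32.0), np.float64(90.0), np.float64(-5.0), np.float64(28.0))} {(np.float64(29.0), np.float64(21.0), np.float64(92.0), np.float64(-4.0), np.float64(38.0))}
```

```bash
cat >> h.py <<'E'
def tR(el,yaw=YR):
    "tool at elevation el below horizontal towards yaw, y horizontal to the right"
    a,e=np.radians(yaw),np.radians(el); z=np.array([np.cos(a)*np.cos(e),np.sin(a)*np.cos(e),-np.sin(e)])
    y=np.array([np.sin(a),-np.cos(a),0]); return np.c_[np.cross(y,z),y,z]
FC=np.array([.5378,.4102,.0944]); NL=-lidR(31.5)[:,2]; XL=lidR(31.5)[:,1]
GR=FC+.029*NL
E
python3 - <<'E'
from try_ import * 
E
cp try.py tryik.py; python3 - <<'E'
from tryik import *
R=tR(55);z=R[:,2];tcp=GR+.019*z
f=lambda t,z:set(map(lambda a:tuple(a.astype(int)),ik(t,z)))
for d in (.04,.09,.12): print('draw',d,f(tcp+d*XL,z))
for el in (60,80,100): zz=tR(el)[:,2]; print('turn',el,f(GR+np.array([-.03,-.02,.2])+.019*zz,zz))
zz=tR(113.5,-22.2)[:,2]; b=np.r_[PB,.122+.055+.039]+.019*zz; print('box',f(b,zz)); 
b2=b+[0,0,.1]; print('boxhi',f(b2,zz))
R1=R@Rx(-45,'z'); pre=tcp-.085*z
plan([([.42,.345,.24],R1),(pre,R),(tcp,R),(tcp+.1*XL,R)]); print(tcp)
E
```

```text
draw 0.04 {(np.int64(28), np.int64(29), np.int64(88), np.int64(-5), np.int64(27))}
draw 0.09 {(np.int64(28), np.int64(29), np.int64(81), np.int64(-4), np.int64(34))}
draw 0.12 {(np.int64(27), np.int64(28), np.int64(76), np.int64(-3), np.int64(39))}
turn 60 {(np.int64(27), np.int64(15), np.int64(78), np.int64(-2), np.int64(55))}
turn 80 {(np.int64(27), np.int64(22), np.int64(63), np.int64(0), np.int64(83))}
turn 100 {(np.int64(26), np.int64(31), np.int64(48), np.int64(0), np.int64(109))}
box {(np.int64(-45), np.int64(37), np.int64(56), np.int64(-9), np.int64(107))}
boxhi {(np.int64(-45), np.int64(34), np.int64(45), np.int64(-10), np.int64(121))}
([-0.014, 0.0546, -0.0979], [0.1008, -0.0407, 1.0036])
([0.0631, 0.0065, 0.3453], [-0.0, 0.0, 1.0])
([0.0, -0.0, 0.2833], [0.0, 0.0, 0.0])
([0.3057, 0.0, -0.1329], [0.0, 0.0, 0.0])
[0.52515225 0.40460849 0.09398857]Traceback (most recent call last):
  File "<stdin>", line 1, in <module>
ModuleNotFoundError: No module named 'try_'
```

Request:
step_arm:
  targets:
    - [[0,0.01,-0.03],[0.02,0,0.14]]
    - [[0,0.03,-0.06],[0.03,0,0.28]]
    - [[-0.01,0.05,-0.098],[0.05,-0.01,0.43]]
    - [[-0.014,0.055,-0.098],[0.06,-0.02,0.57]]
    - [[-0.014,0.055,-0.098],[0.08,-0.03,0.72]]
    - [[-0.014,0.055,-0.098],[0.1,-0.04,0.86]]
    - [[-0.014,0.055,-0.098],[0.1,-0.04,1]]
    - [[-0.014,0.055,-0.098],[0.1,-0.04,1]]
    - [[-0.014,0.055,-0.098],[0.1,-0.04,1]]

```text
time_s: 17.6
position: [0.4209, 0.3444, 0.2424]
tool_rot: [[0.239, 0.814, 0.529], [0.881, -0.411, 0.234], [0.408, 0.41, -0.816]]
ft_force: [-0.2, -0.1, 0.8]
grip_width: 0.0703
gripper_force: 0.0
```

Request:
step_arm:
  targets:
    - [[0,0,0.03],[0,0,0.14]]
    - [[0.01,0,0.07],[0,0,0.28]]
    - [[0.02,0,0.12],[0,0,0.43]]
    - [[0.03,0,0.17],[0,0,0.57]]
    - [[0.04,0,0.22],[0,0,0.72]]
    - [[0.05,0.005,0.28],[0,0,0.86]]
    - [[0.063,0.006,0.33],[0,0,1]]
    - [[0.063,0.006,0.345],[0,0,1]]
    - [[0.063,0.006,0.345],[0,0,1]]
    - [[0.063,0.006,0.345],[0,0,1]]

```text
time_s: 18.43
position: [0.4803, 0.3855, 0.1659]
tool_rot: [[0.745, 0.409, 0.528], [0.335, -0.913, 0.235], [0.577, 0.002, -0.816]]
ft_force: [0.2, 0.9, 0.3]
grip_width: 0.0702
gripper_force: 0.0
```

```bash
python3 - <<'E'
from h import *
s=env.observe();print(s['time_s'],s['position'],s['q'].round(1),s['grip_width'],s['ft_force'])
R=tR(55);tcp=GR+.019*R[:,2];plan([(tcp-.085*R[:,2],R),(tcp,R)])
d=cam('side');a=cv2.resize(d['img'][110:230,220:360],(700,600),interpolation=cv2.INTER_CUBIC);cv2.imwrite('pics/l1.png',a[...,::-1])
E
```

```text
18.4333 [0.48029418 0.38553298 0.16588772] [29.  21.4 96.3 -6.3 27.3 99.5] 0.07017261485874192 [0.16649241 0.87220114 0.30793233]
([-0.0044, 0.0023, 0.0062], [-0.0017, -0.006, 0.0067])
([0.0, -0.0, 0.2833], [0.0, 0.0, 0.0])
```

View pics/l1.png

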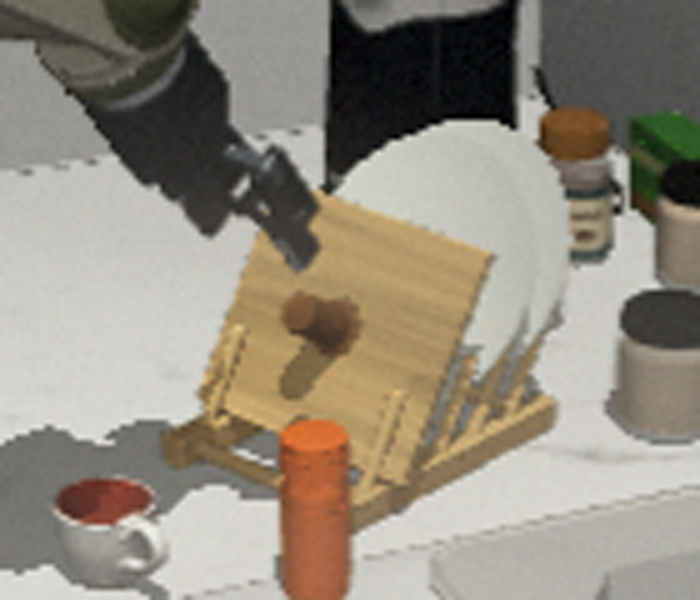

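The crop shows the gripper just up-slope of the knob (crop pixel (320,318)), fingers straddling it and in line with it. The grasp clears the dowels, so I'll advance.

Request:
step_arm:
  targets:
    - [[-0.004,0.002,0.04],[0,0,0.006]]
    - [[-0.004,0.002,0.1],[0,0,0.006]]
    - [[-0.004,0.002,0.16],[0,0,0.006]]
    - [[-0.004,0.002,0.22],[0,0,0.006]]
    - [[-0.004,0.002,0.26],[0,0,0.006]]
    - [[-0.004,0.002,0.28],[0,0,0.006]]
    - [[-0.004,0.002,0.288],[0,0,0.006]]
    - [[-0.004,0.002,0.288],[0,0,0.006]]
    - [[-0.004,0.002,0.288],[0,0,0.006]]

```text
time_s: 19.23
position: [0.525, 0.4055, 0.095]
tool_rot: [[0.748, 0.403, 0.528], [0.327, -0.915, 0.236], [0.578, -0.004, -0.816]]
ft_force: [-0.6, 0.4, 0.4]
grip_width: 0.0702
gripper_force: 0.0
```

```bash
python3 - <<'E'
from h import *
s=env.observe();print(s['time_s'],s['position'],s['q'].round(1),s['grip_width'],s['ft_force'])
R=tR(55);tcp=GR+.019*R[:,2];plan([(tcp,R)])
E
```

```text
19.2333 [0.52504623 0.40554457 0.09495444] [ 28.5  31.1  93.7  -7.5  20.1 101. ] 0.07023278385291584 [-0.64701609  0.36248232  0.35535634]
([-0.0026, 0.003, 0.0021], [-0.0026, -0.0073, -0.0045])
```

Request:
step_arm:
  targets:
    - [[0,0,0],[0,0,0]]
    - [[0,0,0],[0,0,0]]
    - [[0,0,0],[0,0,0]]
    - [[0,0,0],[0,0,0]]
    - [[0,0,0],[0,0,0]]
    - [[0,0,0],[0,0,0]]
    - [[0,0,0],[0,0,0]]
    - [[0,0,0],[0,0,0]]
    - [[0,0,0],[0,0,0]]
  jaw: 15
  grip_force: 40

```text
time_s: 19.98
position: [0.5251, 0.4055, 0.0949]
tool_rot: [[0.748, 0.403, 0.528], [0.327, -0.915, 0.235], [0.578, -0.004, -0.816]]
ft_force: [-3.5, -2.8, 5.7]
grip_width: 0.0257
gripper_force: 38.9
```

```bash
python3 - <<'E'
from h import *
s=env.observe();print(s['time_s'],s['position'],s['grip_width'],s['gripper_force'],s['ft_force'],s['wrist_torque'])
print(NL,XL)
R=tR(55);plan([(s['position']+.1*XL,np.array(s['tool_rot']))])
E
```

```text
19.9833 [0.52505383 0.40545985 0.0948606 ] 0.025701441492546825 38.89860928058624 [-3.47200912 -2.78821424  5.72131078] [-0.33487614  0.30413166 -0.02928611]
[-0.7798308  -0.34475959  0.52249856] [0.47788093 0.21126895 0.85264016]
([0.3064, -0.0014, -0.1312], [0.0, 0.0, 0.0])
```

Request:
step_arm:
  targets:
    - [[0,0,0],[0,0,0]]
    - [[0,0,0],[0,0,0]]
    - [[0.008,0,-0.0035],[0,0,0]]
    - [[0.02,0,-0.009],[0,0,0]]
    - [[0.035,0,-0.016],[0,0,0]]
    - [[0.05,0,-0.023],[0,0,0]]
    - [[0.065,0,-0.0295],[0,0,0]]
    - [[0.08,0,-0.0365],[0,0,0]]
    - [[0.08,0,-0.0365],[0,0,0]]
  grip_force: 100

```text
time_s: 20.73
position: [0.5388, 0.4114, 0.1192]
tool_rot: [[0.746, 0.402, 0.531], [0.325, -0.915, 0.237], [0.581, -0.004, -0.814]]
ft_force: [-0.7, -0.0, -0.3]
grip_width: 0.0243
gripper_force: 98.3
```

```bash
python3 - <<'E'
from h import *
s=env.observe();print(s['time_s'],s['position'],s['grip_width'],s['gripper_force'],s['ft_force'],s['wrist_torque'])
E
```

```text
20.7333 [0.53875607 0.41140271 0.11919506] 0.02433910090323287 98.31657528877258 [-0.679095   -0.04018952 -0.25277431] [-0.20254489  0.56149715  0.00084372]
```

Request:
step_arm:
  targets:
    - [[0.015,0,-0.007],[0,0,0]]
    - [[0.035,0,-0.016],[0,0,0]]
    - [[0.06,0,-0.027],[0,0,0]]
    - [[0.085,0,-0.039],[0,0,0]]
    - [[0.11,0,-0.05],[0,0,0]]
    - [[0.135,0,-0.061],[0,0,0]]
    - [[0.15,0,-0.068],[0,0,0]]
    - [[0.15,0,-0.068],[0,0,0]]

```text
time_s: 21.4
position: [0.5612, 0.421, 0.1613]
tool_rot: [[0.747, 0.402, 0.529], [0.326, -0.915, 0.236], [0.58, -0.004, -0.815]]
ft_force: [0.4, -0.3, -1.9]
grip_width: 0.025
gripper_force: 98.3
```

```bash
python3 - <<'E'
from h import *
s=env.observe();print(s['time_s'],s['position'],s['grip_width'],s['gripper_force'],s['ft_force'],s['wrist_torque'])
d=cam('side');a=cv2.resize(d['img'][110:230,220:360],(700,600),interpolation=cv2.INTER_CUBIC);cv2.imwrite('pics/l2.png',a[...,::-1])
E
```

```text
21.4 [0.5611682  0.4210001  0.16128882] 0.024963357922429867 98.28858733177185 [ 0.37527047 -0.32262625 -1.89490759] [-0.235747    0.53934588  0.01227273]
```

View pics/l2.png

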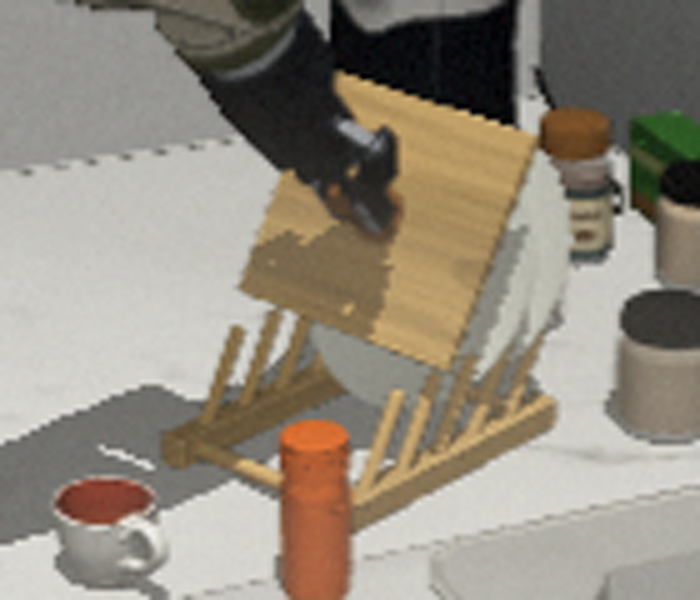

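```bash
python3 - <<'E'
from h import *
s=env.observe()
zz=tR(113.5,-22.2)[:,2]; b=np.r_[PB,.122+.055+.039]+.019*zz; print(b)
p=s['position']
plan([(p+.05*XL+[-.02,-.01,.05],tR(55)),([.46,.26,.37],tR(75,10)),([.45,-.03,.37],tR(95,-8)),(b+[0,0,.09],tR(113.5,-22.2))])
E
```

```text
[ 0.45648539 -0.35413739  0.19857586]
([0.1889, 0.0023, -0.2446], [-0.0025, -0.0074, -0.005])
([-0.215, 0.3511, -0.627], [-0.1307, -0.4423, 0.2804])
([-0.1938, 0.9462, -0.0519], [-0.035, -0.4408, 0.4005])
([0.1948, 1.0669, 0.2554], [0.078, -0.409, 0.3072])
```

Request:
step_arm:
  targets:
    - [[0.04,0,-0.018],[0,0,0]]
    - [[0.08,0,-0.04],[0,0,0]]
    - [[0.12,0,-0.07],[0,0,0]]
    - [[0.15,0,-0.11],[0,0,0]]
    - [[0.17,0,-0.16],[0,0,0]]
    - [[0.18,0,-0.21],[0,0,0]]
    - [[0.189,0,-0.245],[0,0,0]]
    - [[0.189,0,-0.245],[0,0,0]]
    - [[0.189,0,-0.245],[0,0,0]]

```text
time_s: 22.2
position: [0.5637, 0.4218, 0.2522]
tool_rot: [[0.748, 0.402, 0.527], [0.327, -0.915, 0.235], [0.577, -0.004, -0.816]]
ft_force: [0.3, 0.2, -2.5]
grip_width: 0.0246
gripper_force: 98.3
```

Request:
step_arm:
  targets:
    - [[-0.02,0.03,-0.06],[-0.01,-0.04,0.02]]
    - [[-0.05,0.07,-0.14],[-0.02,-0.08,0.05]]
    - [[-0.08,0.12,-0.22],[-0.04,-0.13,0.09]]
    - [[-0.1,0.17,-0.31],[-0.06,-0.19,0.13]]
    - [[-0.13,0.22,-0.4],[-0.08,-0.26,0.17]]
    - [[-0.16,0.27,-0.49],[-0.1,-0.33,0.22]]
    - [[-0.19,0.31,-0.56],[-0.12,-0.4,0.26]]
    - [[-0.215,0.35,-0.627],[-0.13,-0.44,0.28]]
    - [[-0.215,0.35,-0.627],[-0.13,-0.44,0.28]]
    - [[-0.215,0.35,-0.627],[-0.13,-0.44,0.28]]

```text
time_s: 23.03
position: [0.4591, 0.2602, 0.368]
tool_rot: [[0.95, 0.171, 0.26], [0.164, -0.985, 0.051], [0.265, -0.006, -0.964]]
ft_force: [-0.1, 0.9, -2.9]
grip_width: 0.0246
gripper_force: 98.7
```

Request:
step_arm:
  targets:
    - [[-0.01,0.05,0],[0,-0.03,0.02]]
    - [[-0.03,0.15,-0.01],[-0.01,-0.07,0.06]]
    - [[-0.05,0.27,-0.015],[-0.01,-0.13,0.11]]
    - [[-0.08,0.39,-0.02],[-0.015,-0.18,0.17]]
    - [[-0.1,0.51,-0.03],[-0.02,-0.24,0.22]]
    - [[-0.13,0.63,-0.035],[-0.025,-0.29,0.27]]
    - [[-0.15,0.75,-0.04],[-0.03,-0.35,0.32]]
    - [[-0.18,0.87,-0.05],[-0.035,-0.41,0.37]]
    - [[-0.194,0.946,-0.052],[-0.035,-0.44,0.4]]
    - [[-0.194,0.946,-0.052],[-0.035,-0.44,0.4]]

```text
time_s: 23.87
position: [0.4493, -0.0331, 0.3639]
tool_rot: [[0.986, -0.146, -0.085], [-0.144, -0.989, 0.019], [-0.087, -0.006, -0.996]]
ft_force: [-0.3, -0.4, -3.8]
grip_width: 0.0247
gripper_force: 99.0
```

```bash
python3 - <<'E'
from h import *
s=env.observe();print(s['time_s'],s['position'],s['grip_width'],s['gripper_force'],s['ft_force'],s['wrist_torque'],s['q'].round(0))
zz=tR(113.5,-22.2)[:,2]; b=np.r_[PB,.122+.055+.039]+.019*zz
plan([(([.45,-.19,.35]),tR(104,-15)),(b+[0,0,.09],tR(113.5,-22.2))])
E
```

```text
23.8667 [ 0.44934643 -0.03311303  0.36389843] 0.02473562415936927 99.01742577552795 [-0.2867045  -0.37341871 -3.80258089] [-0.0105946  -0.06873148  0.02348   ] [-19.  10.  70.  -1. 105.  79.]
([0.0817, 0.5174, 0.036], [0.0163, -0.1992, 0.1468])
([0.2072, 0.5229, 0.1594], [0.0515, -0.2108, 0.1517])
```

Request:
step_arm:
  targets:
    - [[0.01,0.06,0],[0,-0.02,0.02]]
    - [[0.02,0.15,0.01],[0,-0.06,0.05]]
    - [[0.04,0.26,0.02],[0.01,-0.1,0.07]]
    - [[0.06,0.37,0.03],[0.01,-0.14,0.11]]
    - [[0.07,0.46,0.035],[0.015,-0.18,0.13]]
    - [[0.08,0.517,0.036],[0.016,-0.2,0.147]]
    - [[0.08,0.517,0.036],[0.016,-0.2,0.147]]
    - [[0.08,0.517,0.036],[0.016,-0.2,0.147]]

```text
time_s: 24.53
position: [0.4499, -0.1864, 0.3508]
tool_rot: [[0.939, -0.254, -0.232], [-0.246, -0.967, 0.063], [-0.24, -0.002, -0.971]]
ft_force: [-0.5, 1.1, -3.2]
grip_width: 0.0246
gripper_force: 99.2
```

Request:
step_arm:
  targets:
    - [[0.02,0.06,0.01],[0,-0.02,0.02]]
    - [[0.06,0.15,0.04],[0.01,-0.06,0.05]]
    - [[0.1,0.26,0.08],[0.02,-0.1,0.07]]
    - [[0.14,0.37,0.11],[0.03,-0.14,0.11]]
    - [[0.18,0.46,0.14],[0.04,-0.18,0.13]]
    - [[0.207,0.523,0.159],[0.05,-0.21,0.152]]
    - [[0.207,0.523,0.159],[0.05,-0.21,0.152]]
    - [[0.207,0.523,0.159],[0.05,-0.21,0.152]]
    - [[0.207,0.523,0.159],[0.05,-0.21,0.152]]

```text
time_s: 25.28
position: [0.4574, -0.3491, 0.2915]
tool_rot: [[0.854, -0.371, -0.366], [-0.341, -0.929, 0.146], [-0.394, -0.0, -0.919]]
ft_force: [0.4, -0.2, -2.5]
grip_width: 0.0242
gripper_force: 99.3
```

```bash
cat > lidfit.py <<'E'
from h import *
s=env.observe();print(s['time_s'],s['position'],s['tool_rot'].round(3).tolist(),s['grip_width'],s['gripper_force'],s['ft_force'],s['q'].round(0))
tR_=np.array(s['tool_rot']);g=s['position']-.019*tR_[:,2]
a=np.radians(23.5)
n0=-(Rn.from_rotvec(tR_[:,1]*0).as_matrix()@tR_[:,2])
for n in('top','side'):
    d=cam(n);Q=cloud(d).reshape(-1,3)
    w=Q[(np.hypot(Q[:,0]-g[0],Q[:,1]-g[1])<.135)&(abs(Q[:,2]-(g[2]-.029))<.05)]
    rng=np.random.default_rng(0);best=0
    for _ in range(600):
        t=w[rng.choice(len(w),3,False)];nn=np.cross(t[1]-t[0],t[2]-t[0]);nn/=np.linalg.norm(nn)+1e-12;nn*=np.sign(nn[2])
        if nn[2]<.8: continue
        i=abs((w-t[0])@nn)<.003
        if i.sum()>best: best=i.sum();bi=i
    for _ in range(3):
        q=w[bi];m=q.mean(0);nn=np.linalg.svd(q-m)[2][2];nn*=np.sign(nn[2]);bi=abs((w-m)@nn)<.0035
    rc=cv2.minAreaRect(q[:,:2].astype(np.float32));r=(np.array(rc[0])-PB)@AB
    print(n,len(q),'n box axes',(AB.T@nn[:2]).round(3),nn[2].round(3),'m',m.round(4),'rect',np.round(rc[0],4),np.round(rc[1],3),round(rc[2],1),'in box',r.round(4))
E
python3 lidfit.py
```

```text
25.2833 [ 0.45741387 -0.34906804  0.29154164] [[0.854, -0.371, -0.366], [-0.341, -0.929, 0.146], [-0.394, -0.0, -0.919]] 0.024191565116214897 99.29181575775146 [ 0.40675878 -0.19025658 -2.49406336] [-45.  34.  47. -10. 120.  63.]
top 901 n box axes [ 0.015 -0.005] 1.0 m [ 0.4326 -0.3969  0.2791] rect [ 0.4593 -0.3493] [0.191 0.144] 64.1 in box [-0.0068  0.0056]
side 3918 n box axes [ 0.013 -0.001] 1.0 m [ 0.4492 -0.3678  0.2796] rect [ 0.4624 -0.3522] [0.185 0.156] 68.3 in box [-0.0028  0.004 ]
```

```bash
python3 - <<'E'
from h import *
s=env.observe();plan([(s['position']+[.0015,-.006,-.09],tR(113.5,-22.2))])
E
```

```text
([0.129, 0.0166, 0.2711], [0.0042, -0.0078, 0.0085])
```

Request:
step_arm:
  targets:
    - [[0.01,0.005,0.02],[0,0,0]]
    - [[0.03,0.01,0.06],[0,0,0.005]]
    - [[0.05,0.015,0.11],[0,-0.005,0.008]]
    - [[0.08,0.0165,0.17],[0,-0.005,0.008]]
    - [[0.105,0.0165,0.22],[0,-0.005,0.008]]
    - [[0.12,0.0165,0.255],[0,-0.005,0.008]]
    - [[0.129,0.0165,0.271],[0,-0.005,0.008]]
    - [[0.129,0.0165,0.271],[0,-0.005,0.008]]
    - [[0.129,0.0165,0.271],[0,-0.005,0.008]]
    - [[0.129,0.0165,0.271],[0,-0.005,0.008]]

```text
time_s: 26.22
position: [0.4583, -0.3563, 0.2024]
tool_rot: [[0.849, -0.378, -0.368], [-0.348, -0.926, 0.147], [-0.397, 0.003, -0.918]]
ft_force: [0.8, -0.6, -2.8]
grip_width: 0.0247
gripper_force: 99.3
```

Request:
step_arm:
  targets:
    - [[0,0,0],[0,0,0]]
    - [[0,0,0],[0,0,0]]
    - [[0,0,0],[0,0,0]]
    - [[0,0,0],[0,0,0]]
    - [[0,0,0],[0,0,0]]

```text
time_s: 26.63
position: [0.458, -0.3562, 0.2015]
tool_rot: [[0.849, -0.378, -0.37], [-0.348, -0.926, 0.149], [-0.398, 0.002, -0.917]]
ft_force: [-0.0, -0.1, -2.5]
grip_width: 0.0246
gripper_force: 99.3
```

```bash
python3 lidfit.py; python3 -c "
from h import *
d=load('side');a=cv2.resize(d['img'][200:420,320:540],(600,600),interpolation=cv2.INTER_CUBIC);cv2.imwrite('pics/f.png',a[...,::-1])"
```

```text
26.6333 [ 0.45801021 -0.35624118  0.20149986] [[0.849, -0.378, -0.37], [-0.348, -0.926, 0.149], [-0.398, 0.002, -0.917]] 0.024614521468657072 99.29083585739136 [-0.037644   -0.08655691 -2.54675126] [-45.  37.  56. -10. 109.  65.]
top 169 n box axes [ 0.013 -0.007] 1.0 m [ 0.4251 -0.4299  0.1887] rect [ 0.4268 -0.4254] [0.027 0.144] 68.4 in box [-0.0082 -0.0772]
side 3885 n box axes [0.019 0.   ] 1.0 m [ 0.4485 -0.3755  0.189 ] rect [ 0.4621 -0.361 ] [0.183 0.156] 67.6 in box [ 0.0002 -0.0042]
```

View pics/f.png

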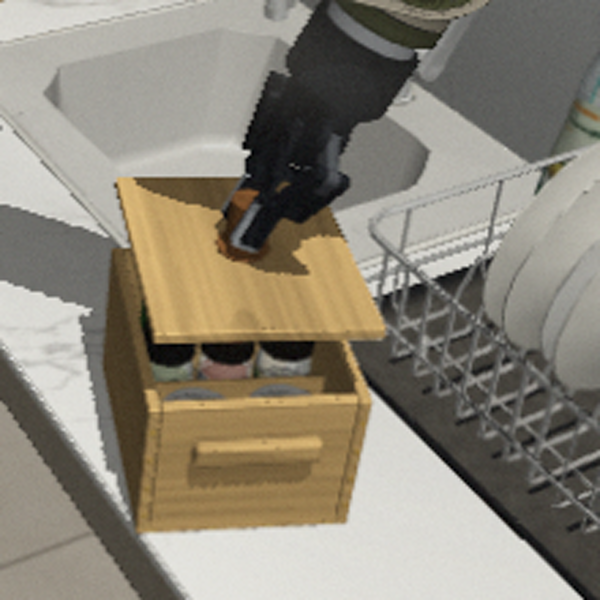

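The lid is level, square to the box and centred within a few mm, about 57 mm above the rim. The three jars are upright below it.

```bash
python3 -c "
from h import *
print(close_job())"
```

```text
the job is handed in; nothing more can be done
None
```

Job handed in at about 27 s (no verdict came back): both jars stand let go in the middle compartment, and the gripper is holding the lid level, knob up and centred about 57 mm above the box rim.

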